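# Third hand: press a ladle-peg block against a sauna shelf rail

## Robot

A 7-joint arm with a two-finger parallel gripper is mounted at the origin on the work surface. World frame = base frame: x ahead of the robot, y to its left, z up, the work surface at z = 0. Lengths are in m, angles in rad, forces in N, time in s.
With the tool pointing down it reaches from about 0.425 to 0.825 m from the base axis. Payload 3.6 kg.
Tool frame: the origin (TCP) lies midway between the tips of the shut fingers; the grasp point (between the pads) lies r.tcp_to_grasp behind it (r.tcp_to_grasp is the distance from the TCP to the grasp point, in m); z points along the fingers, y is the line along which they close (so a half turn about z gives the same grasp; the last joint's range is limited). The gripper opens to 85 mm and grips with 20 to 120 N. Pads are 22 mm wide; open, the fingers measure 114 mm over their backs; the gripper's body (76 mm by 85 mm) begins 54 mm behind the grasp point. The pads swing forward as they close: fully open they stand 13 mm farther back than shut.
Start: joints at [-1.216, 0.615, -0.013, 1.423, 0.008, 1.103, -0.04], TCP at [0.242, 0.603, 0.231] pointing down, gripper open.
Joint ranges: [-3.12, 3.12], [-0.3, 2.06], [-1.34, 1.32], [0.26, 2.42], [-1.36, 4.5], [0.01, 1.98], [-2.84, 2.84]. Speed limits (rad/s): [2.79, 2.79, 3.14, 3.14, 3.14, 3.14, 3.14].

## Interface

Orientations are given as [roll, pitch, yaw] about the fixed x, y, z axes, in that order (R = Rz(yaw) Ry(pitch) Rx(roll)).
In Python, from station import telemetry, capture, camera_model, workorder, spotter, r gives the robot as it stands.
- The arm moves only by the tool move_arm, never from a script. Its argument "plan" is a list of rows, each a list of 5 numbers: the gripper command: -1 is shut, 1 is fully open, values between are in proportion, then the shift along the tool's x, y, z in mm, then the turn about the tool's z in degrees. A call has 1 to 12 rows; each row is the pose to reach, as a shift and turn from the pose commanded when the call began, along the tool's axes at that moment; what a row does not reach only later rows make up. A row lasts 1/10 s, in which the tool goes at most 50 mm and 8.59 degrees, less where a joint would pass 70% of its speed; a pose out of reach is approached as far as the arm can. A call with a gripper value outside its range is refused whole. The fingers move at their own pace and stop on an object; "squeeze" is the grip in N (left out, the last holds). Time passes only in rows, so rows that repeat a pose let the fingers close. It gives the time, the measured TCP pose, the force, the opening and the grip force at its end, in the units of the state.
- telemetry.state(): the state, without advancing time (a new reading comes with each control period).
- capture(name): name is "side" or "top" or "wrist"; returns the picture (384x512x3 uint8, red, green, blue); there is no depth.
- camera_model(name): a dict with "camera_matrix" (3x3 intrinsics, pixels), "rvec" (rotation vector, rad) and "tvec" (3), from world to camera coordinates, as OpenCV has them; the wrist camera has in their place "hand_eye" (4x4, takes a point from camera to tool coordinates, whose origin is the TCP and whose axes are the flange's). Camera axes: x right, y down, z forward; pixel columns grow to the right and rows downward; lengths in m; the calibration is good to about 2 mm. A picture is of the moment at which its call begins: read the wrist's pose just before it. camera_model takes no time and is no camera call.
- workorder.sign_off(): hands the job in; it is judged then, once.
Trained networks look in the newest picture that a camera, given by its name, has taken for a name from the list of things; names that differ only in an ending like _2 or _b are one class to them, and where a whole thing is asked for, a point or a joint stands for the part that bears it (a point fixed in the world has none). Each returns a list of dicts, best first, with "confidence" (0 to 1); they miss things now and then, are a little off and sometimes report something else, mostly with a low value. They report only what shows in the picture. A call takes as long as a camera call. They do not tell look-alikes from the thing itself.
- spotter.boxes_of(query, camera): "xyz" ([x, y, z] in m, in the coordinates of the camera as it stood for that picture, good to about 4 mm: the middle of the surface that is visible of it).
- spotter.silhouettes(query, camera): "mask" (384x512 bool, what is visible of it).
- spotter.landmark_of(query, camera): "xyz" ([x, y, z] in m, in the coordinates of the camera as it stood for that picture, good to about 4 mm: a listed point, or the origin of a listed thing).
The state is a dict: "t": time; "joint_pos": joint angles; "dq": joint speeds; "effort": joint torques, N m; "position": TCP position; "tool_rot": TCP orientation; "force": force on the tool from outside, world axes, zero at the start; "wrist_torque": the same for the moment, N m; "finger_gap": opening from 0.0 (shut) to 1.0 (fully open); "finger_force": force on a finger pad.
Only numpy, scipy, OpenCV 4.12 (cv2) and the standard library are available. Lean on these libraries where they do the work, as an engineer would, in place of code of your own. Each camera call takes 0.05 s, during which the arm holds its last target. There are 200 camera calls.

## Task

Take the pale birch block with the dark peg out of the parts tray and press its flat back against the pale aspen rail in the spring jig, held in the air with the peg pointing away from the rail, upright, its top flush with the rail's top edge and centred on the black line, so that a colleague can screw it on from behind. Push squarely with the block alone until the black pointer's tip stands in the green band (about 10 N), never deep into the red, and keep it steady there for at least three seconds. Finish while still gripping and pressing it, and leave the other parts, the stone and the bottle where they are.

Things in the scene. Friction and masses are not known exactly. Their poses are not given: they have to be found in the camera images.
- peg_block: Loose pale birch block, 50 (x) x 32 (y) x 60 (z) mm, 80 g, upright in any one of the tray's compartments. Origin: centre of its underside; z up. Flat back: the +x face, 25 mm from the origin. A dark peg (14 mm thick, 20 mm ball end) sticks out of the -x face at 36 to 44 mm height, to 68 mm from the origin. Grip from above across the 32 mm width (along y), in the upper half.
- tray: Fixed grey plastic parts tray, 140 (x) x 330 (y) x 22 (z) mm overall, floor and walls 5 mm thick, two dividers making three compartments side by side along its y, centred at y = -108, 0 and +108 mm. Origin: centre of the underside; z up.
- rail_line (a point): Pale aspen rail on the jig's spring carriage, 22 (x) x 240 (y) x 78 (z) mm, upright. This point: top edge of its flat face, at the black centre line (3 mm wide), 105 mm above the bench. x points level into the rail: push that way; the face looks along -x; y runs along the rail, z up. Block in place: its origin at x -25, y 0, z -60 mm here (7 mm off in y or z is good enough).
- jig: Fixed jig, bolted down: aluminium base 12 mm thick, reaching 55 mm out in front of the rail's face, free space above it; two grey spring posts behind the rail at y -85 and +85 mm, a colour gauge on the +y one, nothing higher than the rail's top. Origin: on the bench, straight below the free rail's listed point; same axes as the rail.
- carriage (a joint): Travel of the sprung rail in m along its x axis: 0 when free, growing as it is pushed, stop at 0.026. Spring: 1 N per mm, no preload. The gauge shows it: the tip of the black pointer (moves with the rail, over the +y post) is in white from 0 to 0.006, green from 0.006 to 0.014 (6 to 14 N), red beyond; never pass 0.020.
- spacer: Loose dark wooden spacer without a peg, 45 x 32 x 50 mm, in another compartment of the tray; leave it. Origin: centre of its underside.
- roller: Loose turned brown massager roller with grooves, 40 mm across, 55 mm tall, standing in another compartment of the tray; leave it. Origin: centre of its underside.
- spray_bottle: Loose amber glass spray bottle with a black trigger head, 72 mm across, 187 mm tall, standing on the bench on the jig's left; leave it. Origin: centre of its underside.
- stove_stone: Loose reddish ceramic stove stone, 94 mm across, 52 mm tall, on the bench between the tray and the jig, farther from the robot; leave it. Origin: centre of its underside.
Things that resemble listed ones, but are neither listed nor needed, are in the scene too. What is shaped like the peg_block but turquoise or yellow is not meant.

How it is judged:
By the outcome, as a careful person would: the job done as asked, in the order asked, and still so for the second after the job is handed in, while the arm keeps its last pose, push and grip.
It also fails if it takes over 45 s, if anything falls off the work surface, if the arm or the gripper's body presses on something with over 40 N, if the wrist force passes 120 N, or if a joint passes its speed limit or range.

## Working session

There is one attempt and no reset: what is moved stays moved. The work goes in short steps, Python scripts to look and compute and a tool call to move; the robot and the scene stay as the last step left them, time stands still between calls to the robot, and variables do not carry over. Pictures are saved under pics/ and viewed, at most 11 in all, crops included, and the job is handed in when it is done.

Besides the shell and the picture viewer there is one more tool, called after "Emit:" by a JSON object that holds its "fn" and its "kwargs". move_arm: Moves the arm, as the interface text tells. Its arguments: {"type":"object","properties":{"plan":{"type":"array","items":{"type":"array","items":{"type":"number"}}},"squeeze":{"type":"number"}},"required":["plan"]}

```bash
mkdir -p pics; cat > h.py <<'E'
import numpy as np, cv2
from station import telemetry, capture, camera_model, workorder, spotter, r
from scipy.spatial.transform import Rotation as R
def cam(n):
    m=camera_model(n); 
    if n=='wrist':
        s=telemetry.state(); T=np.eye(4); T[:3,:3]=R.from_euler('xyz',s['tool_rot']).as_matrix(); T[:3,3]=s['position']
        X=T@np.array(m['hand_eye'])
    else:
        E=np.eye(4);E[:3,:3]=cv2.Rodrigues(np.array(m['rvec'],float))[0];E[:3,3]=np.ravel(m['tvec']);X=np.linalg.inv(E)
    return np.array(m['camera_matrix']),X
def w(X,p): return X[:3,:3]@np.array(p)+X[:3,3]
def pix(K,X,P):
    q=np.linalg.inv(X)@np.append(P,1); u=K@q[:3]; return u[:2]/u[2]
def ray(K,X,uv,z):
    d=X[:3,:3]@np.linalg.inv(K)@np.array([*uv,1.]); return X[:3,3]+d*(z-X[2,3])/d[2]
def save(n,im): cv2.imwrite('pics/'+n+'.png',im[:,:,::-1])
E
python3 - <<'E'
from h import *
print(r.tcp_to_grasp, telemetry.state())
ims=[]
for c in ['top','side']:
    K,X=cam(c); im=capture(c); ims.append(im); print(c,X[:3,3].round(3))
    for q in ['peg_block','tray','rail_line','jig','spacer','roller','spray_bottle','stove_stone']:
        for d in spotter.landmark_of(q,c)[:3]:
            p=w(X,d['xyz']); print(q,round(d['confidence'],2),p.round(3),pix(K,X,p).round())
save('top',ims[0]);save('side',ims[1])
E
```

```text
0.0187 {'t': 0.0, 'joint_pos': array([-1.21549381,  0.61593393, -0.01265531,  1.42491263,  0.00809494,
        1.10341045, -0.04039784]), 'dq': array([-0.00070886, -0.00041924,  0.00085782,  0.00246906, -0.00066721,
       -0.00046747,  0.00097163]), 'effort': array([ 7.77054743e-05, -4.69218385e+01,  2.59072334e-01, -1.71028876e+01,
        9.93920752e-03,  9.66080348e-03,  1.30931306e-05]), 'position': array([0.24186807, 0.60248904, 0.23012394]), 'tool_rot': array([-3.13897797e+00,  1.16845209e-05,  2.75988846e+00]), 'force': array([0.11749183, 0.76659548, 0.47918712]), 'wrist_torque': array([ 0.03315756,  0.06586831, -0.02199683]), 'finger_force': 0.0, 'finger_gap': 0.999164259849441}
top [ 0.409 -0.017  1.438]
peg_block 0.85 [ 0.522 -0.374  0.005] [371. 210.]
peg_block 0.81 [ 0.568 -0.533  0.001] [418. 196.]
peg_block 0.69 [ 0.352 -0.373 -0.001] [372. 262.]
tray 0.66 [ 0.527 -0.264 -0.001] [337. 209.]
rail_line 0.6 [0.61  0.249 0.108] [178. 179.]
jig 0.61 [0.613 0.251 0.002] [183. 183.]
spacer 0.53 [ 0.548 -0.168  0.005] [309. 202.]
roller 0.41 [ 0.539 -0.266  0.004] [338. 205.]
spray_bottle 0.63 [0.46  0.456 0.001] [121. 229.]
side [ 0.42  -0.9    0.958]
peg_block 0.7 [ 0.52  -0.372  0.002] [263. 324.]
peg_block 0.67 [ 0.721 -0.432 -0.001] [349. 335.]
peg_block 0.65 [ 0.35  -0.369  0.003] [194. 332.]
tray 0.97 [ 0.524 -0.265 -0.001] [258. 288.]
tray 0.35 [ 0.52  -0.373  0.003] [263. 324.]
rail_line 0.55 [0.612 0.243 0.104] [260. 139.]
jig 0.61 [ 0.613  0.246 -0.001] [260. 163.]
spacer 0.87 [ 0.549 -0.169  0.004] [261. 257.]
roller 0.49 [ 0.534 -0.263  0.006] [261. 285.]
spray_bottle 0.88 [ 0.46   0.453 -0.   ] [212. 133.]
stove_stone 0.92 [ 0.766 -0.129  0.   ] [331. 238.]
stove_stone 0.47 [ 0.545 -0.17   0.002] [260. 258.]
stove_stone 0.22 [ 0.52  -0.372  0.002] [263. 324.]
```

View pics/top.png

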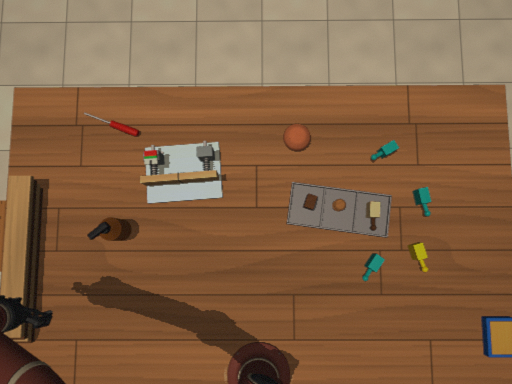

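View pics/side.png

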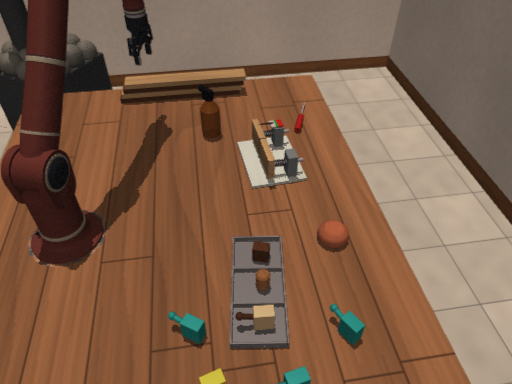

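Peg-block-shaped things in the top view are turquoise at (385,151), (423,200) and (373,266), yellow at (420,255), and pale birch at (374,212) in the tray's right compartment. Only the birch one is pale, with a dark peg, and in a compartment. I'll confirm it in a crop.

```bash
python3 - <<'E'
from h import *
a=cv2.imread('pics/side.png')[225:365,170:370]; cv2.imwrite('pics/crop.png',cv2.resize(a,None,fx=4,fy=4,interpolation=cv2.INTER_CUBIC))
print(np.array(camera_model('wrist')['hand_eye']).round(3), camera_model('wrist')['camera_matrix'])
s=telemetry.state();M=R.from_euler('xyz',s['tool_rot']).as_matrix()
for t in [(.3,.48,.33),(.5,.23,.36)]: print((M.T@(np.array(t)-s['position'])*1000).round())
E
```

```text
[[-0.    -0.945 -0.327  0.085]
 [ 1.    -0.    -0.001 -0.001]
 [ 0.001 -0.327  0.945 -0.142]
 [ 0.     0.     0.     1.   ]] [[280.87816817   0.         259.5333689 ]
 [  0.         280.87816817 188.49076749]
 [  0.           0.           1.        ]]
[-100.  -93.  -99.]
[-378. -250. -129.]
```

View pics/crop.png

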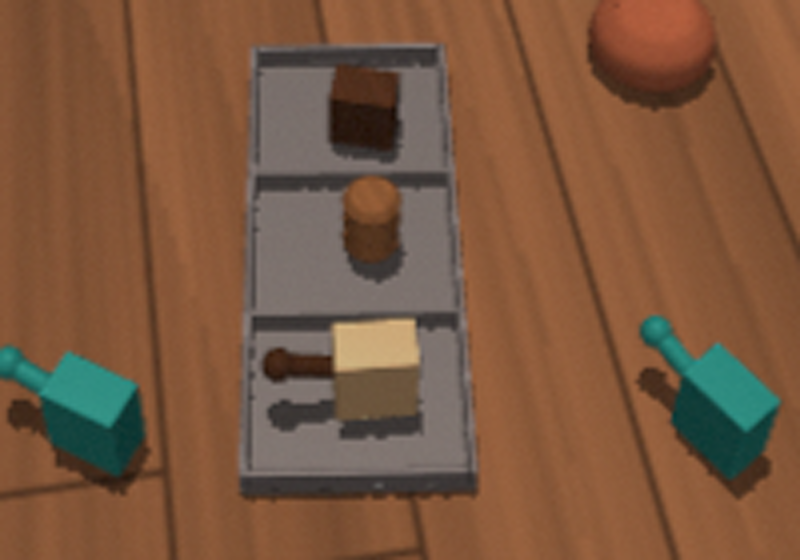

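The crop confirms it: the pale block with the dark peg pointing toward the robot is at crop (375,365), in the tray's nearest compartment (the -y one). I'll look over the rail first, since it's on the way.

Emit:
{"fn": "move_arm", "kwargs": {"plan": [[1,0,0,-50,0],[1,-50,-45,-95,8],[1,-90,-75,-110,16],[1,-130,-100,-129,24],[1,-170,-125,-129,32],[1,-210,-150,-129,40],[1,-250,-175,-129,48],[1,-290,-200,-129,56],[1,-330,-225,-129,64],[1,-378,-250,-129,72],[1,-420,-240,-129,80],[1,-420,-240,-129,88]]}}

```text
t: 2.1
position: [0.5467, 0.2182, 0.3603]
tool_rot: [3.137, 0.002, 1.209]
force: [-0.4, 0.3, 0.1]
finger_gap: 1.002
finger_force: 0.0
```

Emit:
{"fn": "move_arm", "kwargs": {"plan": [[1,0,0,0,8],[1,0,0,0,16],[1,0,0,0,24],[1,0,0,0,32],[1,0,0,0,40],[1,0,0,0,48],[1,0,0,0,56],[1,0,0,0,64],[1,0,0,0,66],[1,0,0,0,66],[1,0,0,0,66]]}}

```text
t: 3.2
position: [0.5425, 0.2241, 0.3603]
tool_rot: [-3.142, 0.0, 0.073]
force: [-0.3, 0.1, -0.6]
finger_gap: 1.001
finger_force: 0.0
```

```bash
python3 - <<'E'
from h import *
s=telemetry.state(); print(s['t'],s['position'],s['tool_rot'],s['joint_pos'])
K,X=cam('wrist'); im=capture('wrist'); save('w1',im)
np.savez('w1.npz',K=K,X=X)
for q in ['rail_line','jig']:
    for d in spotter.landmark_of(q,'wrist')[:3]:
        p=w(X,d['xyz']); print(q,round(d['confidence'],2),p.round(4),pix(K,X,p).round())
E
```

```text
3.2 [0.54245051 0.22414456 0.36030207] [-3.14151629e+00  5.83146296e-05  7.32502381e-02] [-0.86688713  0.49615566  0.74523031  1.41027772 -0.33619255  1.36458434
 -1.61129328]
rail_line 0.86 [0.609  0.2482 0.1028] [245. 103.]
rail_line 0.19 [ 4.596e-01  4.546e-01 -2.000e-04] [132. 176.]
jig 0.96 [ 0.6075  0.2484 -0.0028] [247. 101.]
```

View pics/w1.png

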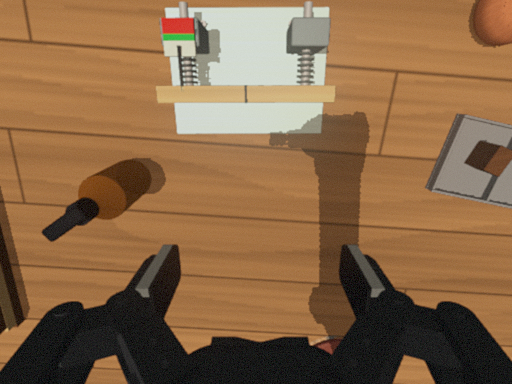

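The wrist view shows the rail across rows ~86–103, cols 157–335, with the black line at col 246. The gauge is at (180,36), on the left. Now I'll measure the rail's front edge.

```bash
cat > rail.py <<'E'
from h import *
def rail(im,K,X,c0=185,c1=322,r0=70,r1=125):
    b=im.astype(float); sat=b[:,:,0]-b[:,:,2]   # wood R-B high, base low
    pts=[]
    for c in range(c0,c1,3):
        col=sat[r0:r1,c]; g=np.abs(np.diff(col)); 
        on=np.where(col>40)[0]
        if len(on)<5: continue
        k=on[-1]; a,bb=col[k],col[k+1]
        full=np.median(col[on]); base=np.median(col[k+3:k+8])
        # subpixel: area
        seg=col[k-3:k+4]; pts.append((c,r0+k-3.5+np.clip((seg-base)/(full-base),0,1).sum()))
    pts=np.array(pts); p=np.polyfit(*pts.T,1)
    res=pts[:,1]-np.polyval(p,pts[:,0]); ok=abs(res)<.7; p=np.polyfit(*pts[ok].T,1)
    A,B=[ray(K,X,(c,np.polyval(p,c)),.105) for c in (c0,c1)]
    d=A-B; yaw=np.arctan2(-d[0],d[1]); return p,A,B,yaw,ok.mean()
E
python3 - <<'E'
from rail import *
im=cv2.imread('pics/w1.png')[:,:,::-1]; f=np.load('w1.npz');K,X=f['K'],f['X']
p,A,B,yaw,ok=rail(im,K,X); print(p,A,B,yaw,ok)
dark=im[88:101,225:270].astype(float).sum(2).mean(0); print(dark.round())
wt=np.clip(np.median(dark)-40-dark,0,None); c=225+(wt*np.arange(45)).sum()/wt.sum()
L=ray(K,X,(c,np.polyval(p,c)),.105); print(c,L)
s=telemetry.state();M=R.from_euler('xyz',s['tool_rot']).as_matrix()
for t in [(.5,-.2,.30),(.5,-.37,.27)]: print((M.T@(np.array(t)-s['position'])*1000).round())
E
```

```text
[-2.95531451e-03  1.02582296e+02] [0.60410211 0.32858272 0.105     ] [0.61810157 0.14374059 0.105     ] 0.07559307931763949 1.0
[504. 504. 506. 505. 504. 507. 507. 507. 506. 507. 507. 507. 508. 509.
 510. 509. 511. 513. 509. 447. 319. 340. 479. 515. 512. 511. 511. 513.
 511. 512. 514. 512. 512. 513. 512. 513. 514. 513. 513. 512. 517. 512.
 514. 516. 514.]
245.35010060362174 [0.61026979 0.24714771 0.105     ]
[-73. 420.  60.]
[-85. 589.  90.]
```

Emit:
{"fn": "move_arm", "kwargs": {"plan": [[0.5,-10,50,10,0],[0.5,-15,100,20,0],[0.5,-25,150,30,0],[0.5,-35,200,40,0],[0.5,-45,250,50,2],[0.5,-55,300,60,4],[0.5,-60,350,70,6],[0.5,-70,400,80,8],[0.5,-75,450,90,8],[0.5,-80,500,90,8],[0.5,-85,545,90,8],[0.5,-85,589,90,8]]}}

```text
t: 4.55
position: [0.4992, -0.3671, 0.2704]
tool_rot: [-3.141, -0.0, -0.068]
force: [0.4, 0.5, 0.3]
finger_gap: 0.749
finger_force: 0.0
```

Emit:
{"fn": "move_arm", "kwargs": {"plan": [[0.5,0,0,0,0],[0.5,0,0,0,0],[0.5,0,0,0,0]]}}

```text
t: 4.85
position: [0.5006, -0.3635, 0.2701]
tool_rot: [-3.14, -0.0, -0.066]
force: [0.0, 0.6, 0.1]
finger_gap: 0.748
finger_force: 0.0
```

```bash
python3 - <<'E'
from h import *
s=telemetry.state(); print(s['t'],s['position'],s['tool_rot'],s['finger_gap'])
K,X=cam('wrist'); im=capture('wrist'); save('w2',im)
np.savez('w2.npz',K=K,X=X)
for q in ['peg_block']:
    for d in spotter.landmark_of(q,'wrist')[:3]:
        p=w(X,d['xyz']); print(q,round(d['confidence'],2),p.round(4),pix(K,X,p).round())
E
```

```text
4.85 [ 0.50060067 -0.36350191  0.27005703] [-3.13985233e+00 -1.50856727e-04 -6.55561849e-02] 0.7480729773738217
peg_block 0.88 [ 0.5585 -0.5351  0.0012] [379. 102.]
peg_block 0.8 [ 0.3527 -0.3697 -0.0049] [269. 237.]
peg_block 0.7 [ 0.5174 -0.3708  0.0006] [263. 139.]
```

View pics/w2.png

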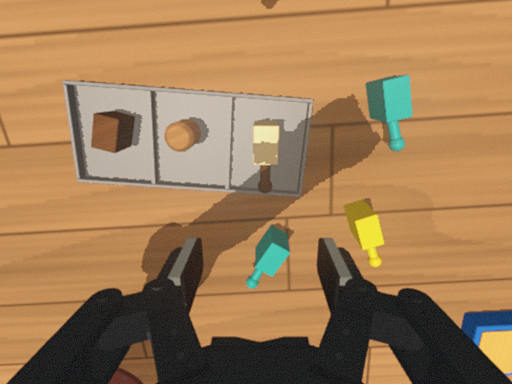

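The wrist view shows the birch block at (266,143) with its peg down at (265,180), and part of its top is shaded by the gripper. I'll fit the box model to its silhouette.

```bash
cat > fit.py <<'E'
from h import *
from scipy.optimize import minimize
def hull(K,X,x,y,yaw,S=4,sh=(384,512)):
    c,s=np.cos(yaw),np.sin(yaw)
    P=[pix(K,X,(x+c*a-s*b,y+s*a+c*b,z)) for a in(-.025,.025) for b in(-.016,.016) for z in(.005,.065)]
    m=np.zeros((sh[0]*S,sh[1]*S),np.uint8)
    h=cv2.convexHull((np.array(P)*S+S/2).astype(np.float32)); cv2.fillConvexPoly(m,np.round(h*16).astype(np.int32),1,cv2.LINE_8,4)
    return cv2.resize(m.astype(np.float32),sh[::-1],interpolation=cv2.INTER_AREA)
E
python3 - <<'E'
from fit import *
im=cv2.imread('pics/w2.png')[:,:,::-1]; f=np.load('w2.npz');K,X=f['K'],f['X']
h=cv2.cvtColor(im.copy(),cv2.COLOR_RGB2HSV)
m=((h[:,:,0]>14)&(h[:,:,0]<32)&(h[:,:,1]>70)&(h[:,:,2]>100))
m[:115]=0;m[172:]=0;m[:,:240]=0;m[:,292:]=0
m=cv2.morphologyEx(m.astype(np.uint8),cv2.MORPH_CLOSE,np.ones((3,3)))
n,l,st,_=cv2.connectedComponentsWithStats(m); k=1+st[1:,4].argmax(); m=(l==k).astype(np.float32); print(st[k])
best=min((minimize(lambda q:np.abs(hull(K,X,*q)-m).sum(),[.519,-.372,y0],method='Nelder-Mead',options=dict(initial_simplex=[[.519,-.372,y0],[.525,-.372,y0],[.519,-.366,y0],[.519,-.372,y0+.1]])) for y0 in(-.15,-.05,.05)),key=lambda o:o.fun)
print(best.x,best.fun,m.sum())
x,y,yaw=best.x; H=hull(K,X,*best.x)
a=im.copy(); cs,_=cv2.findContours((H>.5).astype(np.uint8),0,1)
a=cv2.resize(a[100:200,220:320],None,fx=6,fy=6,interpolation=cv2.INTER_NEAREST)
cv2.polylines(a,[(c-[220,100])*6+3 for c in cs],True,(255,0,0),1); save('fit',a)
E
```

```text
[253 121  27  48 790]
[ 0.51898319 -0.37308413 -0.0766971 ] 400.5 790.0
```

View pics/fit.png

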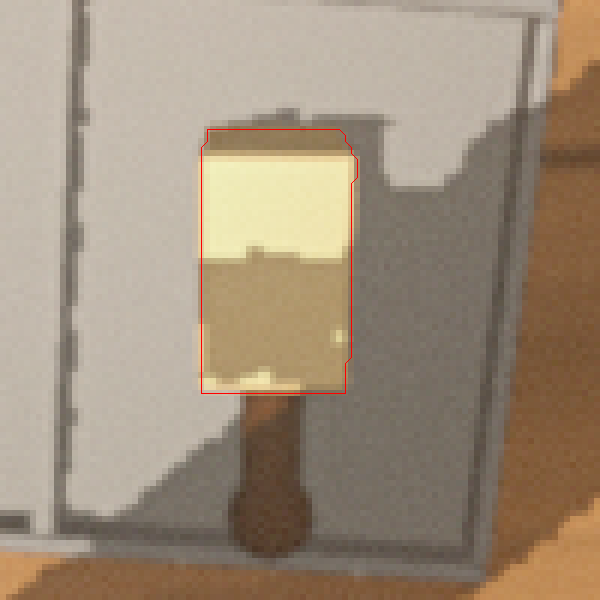

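The outline fits. I'll refine it with the top-face corners, read at crop (201,155), (357,155), (348,391) and (201,391).

```bash
python3 - <<'E'
from h import *
f=np.load('w2.npz');K,X=f['K'],f['X']
c=[ray(K,X,(220+u/6-.5,100+v/6-.5),.065)[:2] for u,v in [(201,155),(357,155),(348,391),(201,391)]]
print(np.round(c,4), np.mean(c,0))
bl,br,fr,fl=c
for a,b in [(bl,fl),(br,fr)]: d=a-b; print('yaw',np.arctan2(d[1],d[0]),np.linalg.norm(d))
for a,b in [(bl,br),(fl,fr)]: d=a-b; print('yaw',np.arctan2(-d[0],d[1]),np.linalg.norm(d))
s=telemetry.state();M=R.from_euler('xyz',s['tool_rot']).as_matrix()
for t in [(.5195,-.373,.10),(.5195,-.373,.027)]: print((M.T@(np.array(t)-s['position'])*1000).round(1))
E
```

```text
[[ 0.545  -0.3595]
 [ 0.5429 -0.391 ]
 [ 0.494  -0.387 ]
 [ 0.496  -0.3559]] [ 0.5195011  -0.37333465]
yaw -0.07364800039618329 0.04909863207059462
yaw -0.08213528212729437 0.0490988130940293
yaw -0.06589772558597742 0.031560329865763015
yaw -0.06574305848351163 0.031143644599292357
[ 19.1   9.1 170.3]
[ 19.    9.2 243.3]
```

Emit:
{"fn": "move_arm", "kwargs": {"plan": [[0.5,19,9,40,0.4],[0.5,19,9,90,0.4],[0.5,19,9,140,0.4],[0.5,19,9,180,0.4],[0.5,19,9,210,0.4],[0.5,19,9,230,0.4],[0.5,19,9,240,0.4],[0.5,19,9,240,0.4],[0.5,19,9,240,0.4]]}}

```text
t: 5.85
position: [0.5192, -0.3754, 0.0316]
tool_rot: [3.14, -0.002, -0.074]
force: [-1.2, 0.2, -0.1]
finger_gap: 0.749
finger_force: 0.0
```

Emit:
{"fn": "move_arm", "kwargs": {"plan": [[-1,0,0,0,0],[-1,0,0,0,0],[-1,0,0,0,0],[-1,0,0,0,0],[-1,0,0,0,0],[-1,0,0,0,0],[-1,0,0,0,0],[-1,0,0,0,0]], "squeeze": 60}}

```text
t: 6.65
position: [0.519, -0.3759, 0.0318]
tool_rot: [3.141, -0.002, -0.074]
force: [0.4, 1.7, 6.5]
finger_gap: 0.366
finger_force: 60.3
```

Emit:
{"fn": "move_arm", "kwargs": {"plan": [[-1,0,0,-10,0],[-1,0,0,-25,0],[-1,0,0,-50,0],[-1,0,0,-85,0],[-1,0,0,-125,0],[-1,0,0,-160,0],[-1,0,0,-170,0],[-1,0,0,-170,0]]}}

```text
t: 7.45
position: [0.5186, -0.3762, 0.2027]
tool_rot: [3.139, -0.003, -0.075]
force: [-0.2, -0.5, -1.0]
finger_gap: 0.366
finger_force: 59.7
```

```bash
python3 - <<'E'
from h import *
s=telemetry.state();print(s['position'],s['tool_rot'],s['force'],s['finger_gap']);M=R.from_euler('xyz',s['tool_rot']).as_matrix()
for t in [(.52,0,.2),(.5455,.2422,.2)]: print((M.T@(np.array(t)-s['position'])*1000).round(1))
E
```

```text
[ 0.51856081 -0.37615161  0.20267803] [ 3.13929617 -0.00340233 -0.07481864] [-0.16665472 -0.45929034 -1.04257255] 0.3664823735944561
[ -26.7 -375.2    1.7]
[ -19.4 -618.6    1.2]
```

Emit:
{"fn": "move_arm", "kwargs": {"plan": [[-1,-2,-25,0,0],[-1,-5,-70,0,-1],[-1,-9,-118,0,-2],[-1,-13,-166,0,-3],[-1,-17,-214,0,-4],[-1,-20,-262,0,-5],[-1,-22,-310,0,-6],[-1,-24,-358,0,-7],[-1,-25,-406,0,-8],[-1,-24,-454,0,-8.6],[-1,-23,-500,0,-8.6],[-1,-22,-540,0,-8.6]]}}

```text
t: 8.65
position: [0.5347, 0.168, 0.1981]
tool_rot: [3.141, 0.004, 0.078]
force: [0.8, 0.3, -1.1]
finger_gap: 0.364
finger_force: 59.7
```

Emit:
{"fn": "move_arm", "kwargs": {"plan": [[-1,0,-25,0,0],[-1,0,-50,0,0],[-1,0,-65,0,0],[-1,0,-70,0,0],[-1,0,-70,0,0],[-1,0,-70,0,0],[-1,0,-70,0,0]]}}

```text
t: 9.35
position: [0.5316, 0.2326, 0.2005]
tool_rot: [3.141, -0.0, 0.072]
force: [0.0, 0.0, 0.6]
finger_gap: 0.366
finger_force: 59.7
```

```bash
python3 - <<'E'
from rail import *
s=telemetry.state();print(s['t'],s['position'],s['tool_rot'],s['force']);M=R.from_euler('xyz',s['tool_rot']).as_matrix()
K,X=cam('wrist'); im=capture('wrist'); save('w3',im)
np.savez('w3.npz',K=K,X=X)
for d in spotter.landmark_of('rail_line','wrist')[:1]: print(d['confidence'],w(X,d['xyz']))
print('peg origin in tool',[ (d['confidence'],M.T@(w(X,d['xyz'])-s['position'])) for d in spotter.landmark_of('peg_block','wrist')[:2]])
print('rail pt px',pix(K,X,(.6103,.2471,.105)))
print((M.T@(np.array((.5455,.2422,.072))-s['position'])*1000).round(1))
E
```

```text
9.35 [0.5315624  0.23263628 0.2004923 ] [ 3.14080003e+00 -8.10150609e-05  7.24062407e-02] [0.00746475 0.01823953 0.58248132]
0.96 [0.60713987 0.24742183 0.10410915]
peg origin in tool [(0.95, array([ 0.0010206 , -0.00332926,  0.03006433]))]
rail pt px [247.15185848  95.83591332]
[ 14.6  -8.6 128.5]
```

View pics/w3.png

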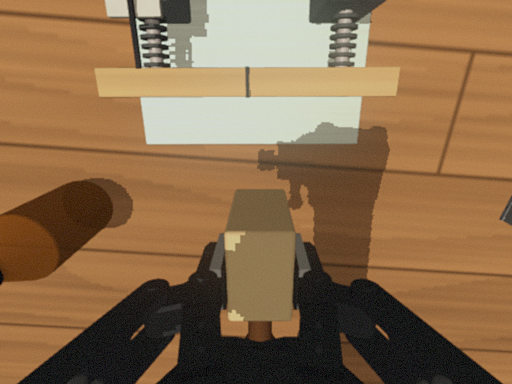

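The wrist view shows the block held upright, its top face spanning about (229–296, 233–317), and the rail's black line at (247,82). I'll check the block's pose in the hand from its corners.

```bash
python3 - <<'E'
from h import *
im=cv2.imread('pics/w3.png')[:,:,::-1]
g=im.astype(int).sum(2)
for c in (245,255,265,275): 
    d=np.diff(g[:,c]); print('col',c,[(i,d[i]) for i in range(180,330) if abs(d[i])>45])
for rr in (242,265,290,310):
    d=np.diff(g[rr]); print('row',rr,[(i,d[i]) for i in range(215,310) if abs(d[i])>60])
K=np.array(camera_model('wrist')['camera_matrix']);H=np.array(camera_model('wrist')['hand_eye'])
for z in (-.033,-.030,-.027):
    print(z,[pix(K,H,(x,y,z)).round(1) for x in(.025,-.025) for y in (.016,-.016)])
a=cv2.resize(im[180:330,190:330],None,fx=4,fy=4,interpolation=cv2.INTER_NEAREST); save('c3',a)
E
```

```text
col 245 [(188, np.int64(-58)), (230, np.int64(48))]
col 255 [(188, np.int64(-60)), (319, np.int64(-47)), (320, np.int64(-74))]
col 265 [(188, np.int64(-49)), (320, np.int64(-73)), (321, np.int64(-48))]
col 275 [(188, np.int64(-75))]
row 242 [(216, np.int64(62)), (223, np.int64(84)), (224, np.int64(137)), (239, np.int64(-112)), (309, np.int64(70))]
row 265 [(221, np.int64(-91)), (224, np.int64(74)), (225, np.int64(126)), (293, np.int64(-100)), (294, np.int64(-82)), (297, np.int64(77)), (298, np.int64(71)), (309, np.int64(-113))]
row 290 [(226, np.int64(140)), (292, np.int64(-129))]
row 310 [(219, np.int64(89)), (220, np.int64(131)), (230, np.int64(61)), (231, np.int64(125)), (234, np.int64(-87)), (235, np.int64(-78)), (298, np.int64(-145)), (299, np.int64(-113))]
-0.033 [array([293.9, 232.7]), array([220.4, 232.7]), array([289.9, 323.1]), array([225.1, 323.2])]
-0.03 [array([293.1, 229.4]), array([221.3, 229.5]), array([289.3, 318.4]), array([225.7, 318.5])]
-0.027 [array([292.4, 226.4]), array([222.1, 226.4]), array([288.7, 314. ]), array([226.4, 314. ])]
```

View pics/c3.png

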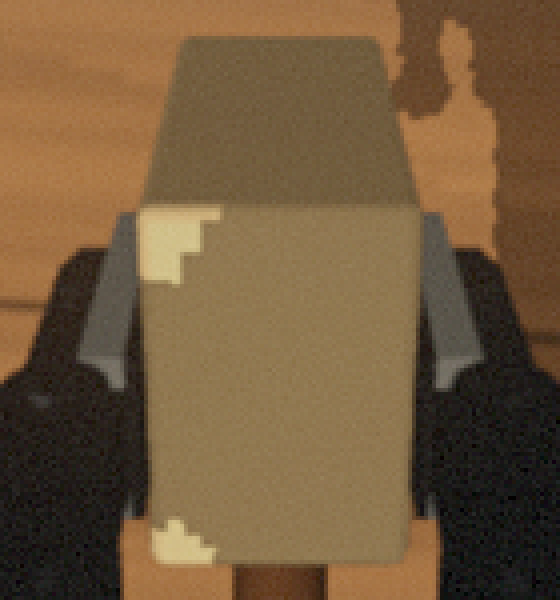

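Emit:
{"fn": "move_arm", "kwargs": {"plan": [[-1,5,-5,20,-0.2],[-1,10,-9.5,50,-0.2],[-1,10,-9.5,80,-0.2],[-1,10,-9.5,105,-0.2],[-1,10,-9.5,120,-0.2],[-1,10,-9.5,127,-0.2],[-1,10,-9.5,127,-0.2],[-1,10,-9.5,127,-0.2],[-1,10,-9.5,127,-0.2]]}}

```text
t: 10.4
position: [0.5415, 0.245, 0.0747]
tool_rot: [-3.141, -0.003, 0.079]
force: [-0.5, -1.2, -0.6]
finger_gap: 0.368
finger_force: 59.6
```

```bash
python3 - <<'E'
from h import *
s=telemetry.state();print(s['t'],s['position'],s['tool_rot'],s['force']);M=R.from_euler('xyz',s['tool_rot']).as_matrix()
K,X=cam('wrist'); im=capture('wrist'); save('w4',im)
print((M.T@(np.array((.6103,.2471,.105))-s['position'])*1000).round(1), pix(K,X,(.6103,.2471,.105)))
for r0 in range(20,180,8): 
    pass
g=im.astype(int).sum(2)
for c in (200,235,300): 
    d=np.diff(g[:,c]); print('col',c,[(i,int(d[i])) for i in range(0,240) if abs(d[i])>60])
E
```

```text
10.4 [0.5414902  0.24504386 0.07466483] [-3.14083927e+00 -2.53368596e-03  7.90042992e-02] [-0.49016284 -1.1769515  -0.56106169]
[ 68.8   3.4 -30.2] [265.37368745 129.7724915 ]
col 200 [(70, -145), (130, 106), (185, -117), (186, -68)]
col 235 [(70, -144), (130, 130), (185, -114), (186, -154), (230, 78), (231, 78)]
col 300 [(70, -127), (130, 136), (157, -97), (186, -76)]
```

View pics/w4.png

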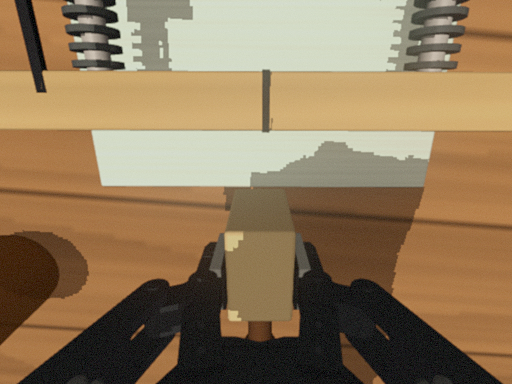

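Emit:
{"fn": "move_arm", "kwargs": {"plan": [[-1,10,0,0,0],[-1,20,0,0,0],[-1,28,0,0,0],[-1,32,0,0,0],[-1,32,0,0,0],[-1,32,0,0,0],[-1,32,0,0,0]]}}

```text
t: 11.15
position: [0.5719, 0.2474, 0.0732]
tool_rot: [3.142, 0.001, 0.079]
force: [-0.0, -1.0, 0.1]
finger_gap: 0.366
finger_force: 59.6
```

```bash
cat > look.py <<'E'
from h import *
import sys
s=telemetry.state();print(s['t'],s['position'].round(4),s['tool_rot'].round(4),s['force'].round(2),s['wrist_torque'].round(2));M=R.from_euler('xyz',s['tool_rot']).as_matrix()
K,X=cam('wrist'); im=capture('wrist'); save(sys.argv[1],im)
print('rail pt in tool mm',(M.T@(np.array((.6103,.2471,.105))-s['position'])*1000).round(1), pix(K,X,(.6103,.2471,.105)))
g=im.astype(int).sum(2)
for c in (150,200,320): 
    d=np.diff(g[:,c]); print('col',c,[(i,int(d[i])) for i in range(0,260) if abs(d[i])>60])
E
python3 look.py w5
```

```text
11.15 [0.5719 0.2474 0.0732] [3.1416e+00 9.0000e-04 7.9000e-02] [-0.03 -1.04  0.06] [ 0.03  0.01 -0.03]
rail pt in tool mm [ 38.2   3.3 -31.9] [264.89356246 203.59074346]
col 150 [(49, 131), (50, 110), (128, -86), (152, 109), (153, 72), (203, 111), (221, -113), (222, -103)]
col 200 [(124, -136), (125, -67), (128, -96), (152, 87), (153, 82), (203, 76), (221, -84), (222, -122), (235, -61), (258, -72)]
col 320 [(125, -123), (128, -78), (153, 102), (183, -91), (203, 89), (222, -74)]
```

Emit:
{"fn": "move_arm", "kwargs": {"plan": [[-1,3,1.5,0,0.2],[-1,6,2.5,0,0.2],[-1,9,2.5,0,0.2],[-1,11,2.5,0,0.2],[-1,12.5,2.5,0,0.2],[-1,14,2.5,0,0.2],[-1,15.5,2.5,0,0.2],[-1,17,2.5,0,0.2],[-1,17,2.5,0,0.2],[-1,17,2.5,0,0.2],[-1,17,2.5,0,0.2]]}}

```text
t: 12.3
position: [0.5888, 0.2461, 0.0731]
tool_rot: [3.142, 0.002, 0.075]
force: [-3.9, -0.2, 2.1]
finger_gap: 0.365
finger_force: 59.8
```

```bash
python3 look.py w6
```

```text
12.3 [0.5888 0.2461 0.0731] [3.1415e+00 1.6000e-03 7.5500e-02] [-3.87 -0.19  2.06] [-0.14  0.8  -0.02]
rail pt in tool mm [ 21.4   0.7 -31.9] [258.67129501 238.69181097]
col 150 [(13, -172), (14, -182), (77, 70), (78, 145), (147, -82), (148, -67), (182, 112), (183, 80), (229, 77), (240, -152), (241, -85)]
col 200 [(142, -138), (143, -65), (147, -77), (148, -62), (182, 102), (183, 91), (229, 63), (240, -131), (241, -92)]
col 320 [(141, -71), (147, -83), (240, -114)]
```

Emit:
{"fn": "move_arm", "kwargs": {"plan": [[-1,1,0,0,0],[-1,2,0,0,0],[-1,3,0,0,0],[-1,4,0,0,0],[-1,5,0,0,0],[-1,6,0,0,0],[-1,6.5,0,0,0],[-1,6.5,0,0,0],[-1,6.5,0,0,0],[-1,6.5,0,0,0]]}}

```text
t: 13.35
position: [0.5936, 0.2465, 0.0732]
tool_rot: [-3.141, 0.006, 0.076]
force: [-9.3, -1.8, 5.2]
finger_gap: 0.369
finger_force: 60.2
```

```bash
python3 look.py w7; python3 - <<'E'
from h import *
t=capture('top'); a=cv2.resize(t[130:220,130:230],None,fx=4,fy=4,interpolation=cv2.INTER_CUBIC)
b=cv2.imread('pics/w7.png')[:,:,::-1]
o=np.zeros((384,784,3),np.uint8); o[:360,:400]=a; o[:,400:]=b[:, :384]
save('both',o)
E
```

```text
13.35 [0.5936 0.2465 0.0732] [-3.1413  0.0058  0.0756] [-9.3  -1.78  5.17] [-0.25  1.58  0.  ]
rail pt in tool mm [ 16.5   0.7 -31.9] [258.75860513 248.38537322]
col 150 [(21, -87), (22, -216), (23, -110), (85, 136), (147, -113), (182, 81), (183, 103), (230, 67), (245, -138)]
col 200 [(141, -128), (147, -83), (183, 118), (230, 67), (245, -129), (246, -61)]
col 320 [(141, -112), (142, -64), (147, -72), (245, -95)]
```

View pics/both.png

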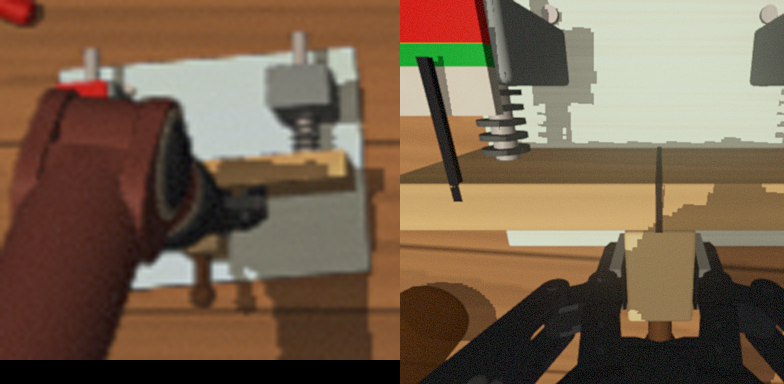

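Pointer tip is at (424,58), inside the green (rows 43–66). The block is on the black line, with about 9 N along the push. I'll add slightly more push, ease the downward drag, and hold.

Emit:
{"fn": "move_arm", "kwargs": {"plan": [[-1,0.7,0,-0.6,0],[-1,1.3,0,-1.2,0],[-1,1.3,0,-1.5,0],[-1,1.3,0,-1.5,0],[-1,1.3,0,-1.5,0],[-1,1.3,0,-1.5,0],[-1,1.3,0,-1.5,0],[-1,1.3,0,-1.5,0],[-1,1.3,0,-1.5,0],[-1,1.3,0,-1.5,0],[-1,1.3,0,-1.5,0],[-1,1.3,0,-1.5,0]]}}

```text
t: 14.65
position: [0.5935, 0.2465, 0.0733]
tool_rot: [3.141, 0.009, 0.076]
force: [-8.8, -1.6, 1.2]
finger_gap: 0.366
finger_force: 59.9
```

Emit:
{"fn": "move_arm", "kwargs": {"plan": [[-1,0,0,0,0],[-1,0,0,0,0],[-1,0,0,0,0],[-1,0,0,0,0],[-1,0,0,0,0],[-1,0,0,0,0],[-1,0,0,0,0],[-1,0,0,0,0],[-1,0,0,0,0],[-1,0,0,0,0],[-1,0,0,0,0],[-1,0,0,0,0]]}}

```text
t: 15.85
position: [0.5935, 0.2465, 0.0734]
tool_rot: [3.141, 0.009, 0.076]
force: [-9.0, -1.2, 1.2]
finger_gap: 0.364
finger_force: 59.9
```

Emit:
{"fn": "move_arm", "kwargs": {"plan": [[-1,0,0,0,0],[-1,0,0,0,0],[-1,0,0,0,0],[-1,0,0,0,0],[-1,0,0,0,0],[-1,0,0,0,0],[-1,0,0,0,0],[-1,0,0,0,0],[-1,0,0,0,0],[-1,0,0,0,0],[-1,0,0,0,0],[-1,0,0,0,0]]}}

```text
t: 17.05
position: [0.5935, 0.2465, 0.0733]
tool_rot: [3.141, 0.009, 0.076]
force: [-9.5, -2.0, 1.5]
finger_gap: 0.364
finger_force: 59.9
```

Emit:
{"fn": "move_arm", "kwargs": {"plan": [[-1,0,0,0,0],[-1,0,0,0,0],[-1,0,0,0,0],[-1,0,0,0,0],[-1,0,0,0,0],[-1,0,0,0,0],[-1,0,0,0,0],[-1,0,0,0,0],[-1,0,0,0,0],[-1,0,0,0,0],[-1,0,0,0,0],[-1,0,0,0,0]]}}

```text
t: 18.25
position: [0.5935, 0.2465, 0.0734]
tool_rot: [3.141, 0.009, 0.076]
force: [-8.7, -1.3, 2.3]
finger_gap: 0.368
finger_force: 59.9
```

```bash
python3 look.py w8; python3 - <<'E'
from h import *
b=cv2.imread('pics/w8.png')[:,:,::-1]
save('c8',cv2.resize(b[:340,:330],(582,600),interpolation=cv2.INTER_CUBIC))
E
```

```text
18.25 [0.5935 0.2465 0.0734] [3.1414 0.0092 0.0755] [-8.67 -1.33  2.31] [-0.25  1.7   0.01]
rail pt in tool mm [ 16.5   0.7 -31.8] [258.72938834 248.22942566]
col 150 [(21, -183), (22, -205), (84, 88), (85, 126), (147, -79), (182, 72), (183, 109), (230, 71), (244, -126), (245, -115)]
col 200 [(140, -124), (141, -73), (146, -71), (147, -68), (182, 68), (183, 103), (230, 72), (244, -113), (245, -102)]
col 320 [(138, -117), (147, -69), (244, -83), (245, -75)]
```

View pics/c8.png

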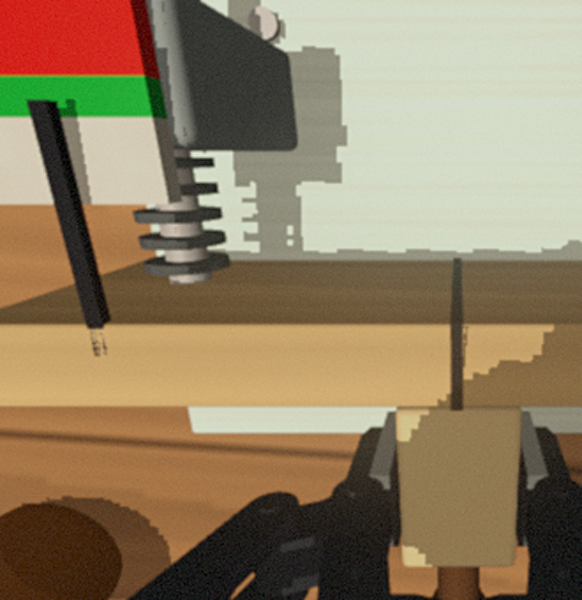

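The pointer tip is at (43,101), inside the green (rows 75–116). The block meets the rail's edge at row 407, centred on the line at col 457, and has been steady for over 3.5 s.

```bash
python3 -c "
from station import workorder; print(workorder.sign_off())"
```

```text
the job is handed in; nothing more can be done
None
```

I handed the job in with the birch block still gripped and pressed on the rail at about 9 N. It sat on the black line and about flush with the top edge, the pointer steady in the green for over 3.5 s. The arm touched none of the other parts, the stone or the bottle.

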